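# Shift a set of turned tool handles to the drying rack in order

### The arm

A 6-joint arm with a two-finger parallel gripper is mounted at the origin on the work surface. World frame = base frame: x ahead of the robot, y to its left, z up, the work surface at z = 0. Lengths are in m, angles in rad, forces in N, time in s.
With the tool pointing down it reaches from about 0.35 to 0.775 m from the base axis. Payload 7.3 kg.
Tool frame: the origin (TCP) lies between the finger pads; the fingertips stand 8 mm ahead of it and the grasp point (between the pads) lies 11 mm behind it (robot.nose_length is the distance from the TCP to the fingertips, in m); z points along the fingers, y is the line along which they close (so a half turn about z gives the same grasp; the last joint's range is limited). The gripper opens to 92 mm and grips with 3 to 60 N. Pads are 19 mm wide; open, the fingers measure 130 mm over their backs; the gripper's body (75 mm by 190 mm) begins 47 mm behind the grasp point.
Start: joints at [0.987, 0.342, 1.524, -0, 1.275, -0.146], TCP at [0.223, 0.476, 0.235] pointing down, gripper open.
Joint ranges: [-2.53, 2.53], [-0.77, 2.02], [0.04, 2.7], [-1, 4.14], [0.28, 2.66], [-3.11, 3.11]. Speed limits (rad/s): [2.57, 2.57, 3.14, 3.14, 3.14, 3.14].

### API

Orientations are given as [roll, pitch, yaw] about the fixed x, y, z axes, in that order (R = Rz(yaw) Ry(pitch) Rx(roll)).
In Python, from cell import robot gives the robot as it stands. The module is installed in compiled form; this text tells all that it offers.
- The arm moves only by the shell command python3 -m jog 'ROWS' [FORCE]. ROWS is JSON, a list that holds one entry, the list of rows, each a list of 5 numbers: the gripper's target within -1 to 1 (fully open at 1, half-way at 0, shut at -1), then the shift along the tool's x, y, z in m, then the turn about the tool's z in rad. A call has 1 to 5 rows; each row is the pose to reach, as a shift and turn from the pose commanded when the call began, along the tool's axes at that moment; what a row does not reach only later rows make up. A row lasts 1/12 s, in which the tool goes at most 41.7 mm and 7.16 degrees, less where a joint would pass 70% of its speed; a pose out of reach is approached as far as the arm can. A call with a gripper value outside its range is refused whole. The fingers move at their own pace and stop on an object; FORCE is the grip in N (left out, the last holds). Time passes only in rows, so rows that repeat a pose let the fingers close. It gives the time, the measured TCP pose, the force, the opening and the grip force at its end, in the units of the state.
- robot.observe(): the state, without advancing time (a new reading comes with each control period).
- robot.read_camera(name): name is "scene" or "side" or "wrist"; returns the picture (420x560x3 uint8, red, green, blue); there is no depth.
- robot.camera_model(name): a dict with "camera_matrix" (3x3 intrinsics, pixels), "dist_coeffs" ([k1, k2, p1, p2, k3] as OpenCV has them; the pictures are not rectified), "position" and "attitude" of the camera in the world; the wrist camera has in their place "mount" (4x4, takes a point from camera to tool coordinates, whose origin is the TCP and whose axes are the flange's). Camera axes: x right, y down, z forward; pixel columns grow to the right and rows downward; lengths in m; the calibration is good to about 2 mm. A picture is of the moment at which its call begins: read the wrist's pose just before it. camera_model takes no time and is no camera call.
- robot.hand_in(): hands the job in; it is judged then, once.
The state is a dict: "time": time; "qpos": joint angles; "qvel": joint speeds; "joint_efforts": joint torques, N m; "tool_pos": TCP position; "tool_rot": TCP orientation; "contact_force": force on the tool from outside, world axes, zero at the start; "torque": the same for the moment, N m; "opening": finger opening in m; "grip_force": force on a finger pad.
Only numpy, scipy, OpenCV 4.12 (cv2) and the standard library are available. Lean on these libraries where they do the work, as an engineer would, in place of code of your own. Each camera call takes 0.05 s, during which the arm holds its last target. There are 200 camera calls.

### The job

Each of the four turned tool handles is bored for its own tool and only its place in the row says which: move them one by one from the grey cradles to the wooden drying rack in the same order, so that the handle nearest the robot is nearest again and the farthest is farthest. Lay each one across both rails in its own pair of notches, centred between the rails, with the steel ferrule still pointing to the robot's left. Set them down without dropping any, and keep them off the gritty bench.

Things in the scene. Friction and masses are not known exactly. Their poses are not given: they have to be found in the camera images.
- slim_handle: loose turned wooden tool handle, about 70 g, the longest and thinnest: 152 long, 24 diameter, plain; ferrule 18 diameter, 14 long (mm). Origin on its axis at mid-length, x axis along it to the steel ferrule. Lies level, axis 55 mm above the bench in either rack; its middle 56 mm, between the V plates, is free to grasp.
- stout_handle: loose turned wooden tool handle, about 70 g, the shortest and thickest: 124 long, 32 diameter, plain; ferrule 21 diameter, 15 long (mm). Origin on its axis at mid-length, x axis along it to the steel ferrule. Lies level, axis 61 mm above the bench in either rack; its middle 56 mm, between the V plates, is free to grasp.
- ringed_handle: loose turned wooden tool handle, about 70 g, 136 long, 28 diameter, three grooves 8 wide, 4 deep (53 and 18 from the middle to the butt, 18 to the ferrule); ferrule 20 diameter, 14 long (mm). Origin on its axis at mid-length, x axis along it to the steel ferrule. Lies level, axis 58 mm above the bench in either rack; its middle 56 mm, between the V plates, is free to grasp.
- mushroom_handle: loose turned wooden tool handle, about 70 g, 140 long, 28 diameter, mushroom head 44 in diameter on the last 16 of the butt end; ferrule 20 diameter, 14 long (mm). Origin on its axis at mid-length, x axis along it to the steel ferrule. Lies level, axis 58 mm above the bench in either rack; its middle 56 mm, between the V plates, is free to grasp.
- cradle_a: fixed grey plastic cradle, one of four alike in a row on a board at 72 mm pitch; the slim handle starts in it. 66 (x) x 92 mm; two plates 12 thick, 64 high, centred at y = 34 and -34 mm, with 90 degree V notches 26 deep; the foot between them is 20 high. Origin at bench height under its middle; x along the row away from the robot, y to the robot's left, along the handle.
- cradle_b: fixed grey plastic cradle, one of four alike in a row on a board at 72 mm pitch; the stout handle starts in it. 66 (x) x 92 mm; two plates 12 thick, 64 high, centred at y = 34 and -34 mm, with 90 degree V notches 26 deep; the foot between them is 20 high. Origin at bench height under its middle; x along the row away from the robot, y to the robot's left, along the handle.
- cradle_c: fixed grey plastic cradle, one of four alike in a row on a board at 72 mm pitch; the ringed handle starts in it. 66 (x) x 92 mm; two plates 12 thick, 64 high, centred at y = 34 and -34 mm, with 90 degree V notches 26 deep; the foot between them is 20 high. Origin at bench height under its middle; x along the row away from the robot, y to the robot's left, along the handle.
- cradle_d: fixed grey plastic cradle, one of four alike in a row on a board at 72 mm pitch; the mushroom handle starts in it. 66 (x) x 92 mm; two plates 12 thick, 64 high, centred at y = 34 and -34 mm, with 90 degree V notches 26 deep; the foot between them is 20 high. Origin at bench height under its middle; x along the row away from the robot, y to the robot's left, along the handle.
- drying_rack: fixed drying rack, empty: two plywood rails 296 long, 12 thick, 64 high, 68 apart; four 90 degree V notches in each, 26 deep; dark base 14 high. Origin at bench height under mid left rail; x along the row away from the robot, y to its left. Right rail at y = -68 mm; handle middles go to y = -34, x = -108, -36, 36, 108 mm. A handle let go there rolls to the V bottom.
- lathe_board: fixed plywood board 300 x 104 x 12 mm that carries the row of four cradles. Origin at bench height under its middle; x along the row away from the robot, y to its left. The cradles stand at x = -108, -36, 36, 108 mm in an order that changes.
Not all that is in view belongs to the job. Leave any blue or red look-alike of the cradle_a alone.

How it is judged:
By the outcome, as a careful person would: the job done as asked, in the order asked, and still so for the second after the job is handed in, with the robot touching nothing.
It also fails if it takes over 93 s, if anything falls off the work surface, if the arm or the gripper's body presses on something with over 40 N, if the wrist force passes 120 N, or if a joint passes its speed limit or range.

## Working session

There is one attempt and no reset: what is moved stays moved. The work goes in short steps, Python scripts to look and compute and a shell command to move; the robot and the scene stay as the last step left them, time stands still between calls to the robot, and variables do not carry over. Pictures are saved under pics/ and viewed, at most 14 in all, crops included, and the job is handed in when it is done.

```bash
mkdir -p pics; python3 - <<'E'
from cell import robot
import cv2,numpy as np
s=robot.observe();print({k:np.round(v,3).tolist() for k,v in s.items()})
for n in("scene","side"):
    cv2.imwrite(f"pics/{n}0.png",robot.read_camera(n)[:,:,::-1])
for n in("scene","side","wrist"):
    print(n,{k:np.round(v,4).tolist() for k,v in robot.camera_model(n).items()})
E
```

```text
{'time': 0.0, 'qpos': [0.987, 0.343, 1.525, -0.0, 1.275, -0.146], 'qvel': [-0.001, 0.001, 0.001, -0.001, 0.001, -0.001], 'joint_efforts': [0.002, -43.124, -24.422, 0.072, 0.056, -0.0], 'tool_pos': [0.222, 0.475, 0.234], 'tool_rot': [-3.14, -0.0, 2.704], 'contact_force': [0.147, -0.777, -0.179], 'torque': [0.006, -0.011, 0.024], 'grip_force': 0.0, 'opening': 0.092}
scene {'camera_matrix': [[434.5151, 0.0, 282.3673], [0.0, 434.5151, 208.8648], [0.0, 0.0, 1.0]], 'dist_coeffs': [-0.0524, 0.0, 0.0, 0.0, 0.0], 'position': [1.1056, 0.0467, 0.4601], 'attitude': [-2.1193, -0.0133, 1.7148]}
side {'camera_matrix': [[410.8854, 0.0, 275.3277], [0.0, 410.8854, 207.9766], [0.0, 0.0, 1.0]], 'dist_coeffs': [-0.0951, 0.0, 0.0, 0.0, 0.0], 'position': [0.4362, 0.5772, 0.7135], 'attitude': [-2.3668, 0.0012, -3.0576]}
wrist {'camera_matrix': [[328.1833, 0.0, 278.5117], [0.0, 328.1833, 208.143], [0.0, 0.0, 1.0]], 'dist_coeffs': [-0.0585, 0.0, 0.0, 0.0, 0.0], 'mount': [[0.0014, -0.9538, -0.3005, 0.0824], [1.0, 0.0014, 0.0002, 0.0004], [0.0002, -0.3005, 0.9538, -0.1498], [0.0, 0.0, 0.0, 1.0]]}
```

View pics/scene0.png

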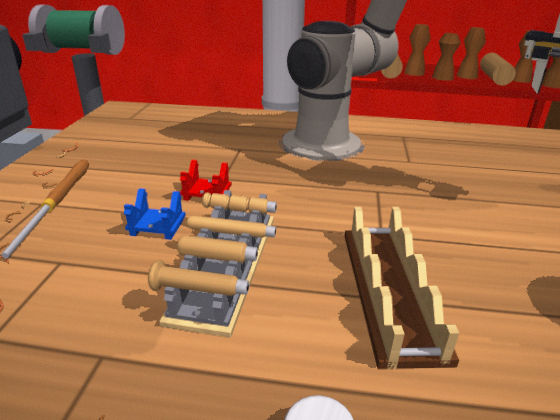

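View pics/side0.png

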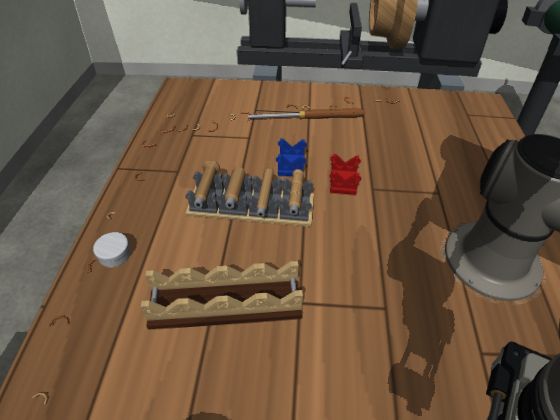

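```bash
cat > h.py <<'E'
from cell import robot
import numpy as np,cv2
from scipy.spatial.transform import Rotation as R
def cam(n):
    m=robot.camera_model(n);K=np.array(m["camera_matrix"]);d=np.array(m["dist_coeffs"])
    if n=="wrist":
        s=robot.observe();T=np.eye(4);T[:3,:3]=R.from_euler("xyz",s["tool_rot"]).as_matrix();T[:3,3]=s["tool_pos"]
        T=T@np.array(m["mount"])
        return K,d,T[:3,3],T[:3,:3]
    return K,d,np.array(m["position"]),R.from_euler("xyz",m["attitude"]).as_matrix()
def ray(c,uv):
    K,d,p,r=c;q=cv2.undistortPoints(np.array([[uv]],float),K,d)[0,0]
    return p,r@np.array([q[0],q[1],1.])
def plane(c,uv,z):
    p,v=ray(c,uv);return p+v*(z-p[2])/v[2]
def project(c,P):
    K,d,p,r=c;q=(np.atleast_2d(P)-p)@r
    return cv2.projectPoints(q,np.zeros(3),np.zeros(3),K,d)[0][:,0]
def togo(P,yaw=None):
    "tool-axis shift to world point P, from the present pose"
    s=robot.observe();M=R.from_euler("xyz",s["tool_rot"]).as_matrix()
    return M.T@(np.array(P)-s["tool_pos"])
E
python3 - <<'E'
import cv2
a=cv2.imread("pics/scene0.png");b=cv2.imread("pics/side0.png")
cv2.imwrite("pics/c1.png",cv2.resize(a[180:370,140:470],None,fx=2.4,fy=2.4,interpolation=2))
cv2.imwrite("pics/c2.png",cv2.resize(b[150:335,130:320],None,fx=3,fy=3,interpolation=2))
E
```

```text
(no output)
```

View pics/c1.png

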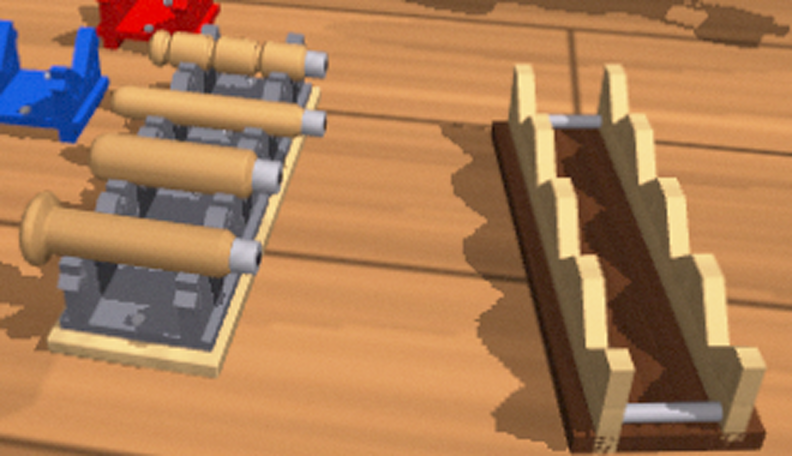

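View pics/c2.png

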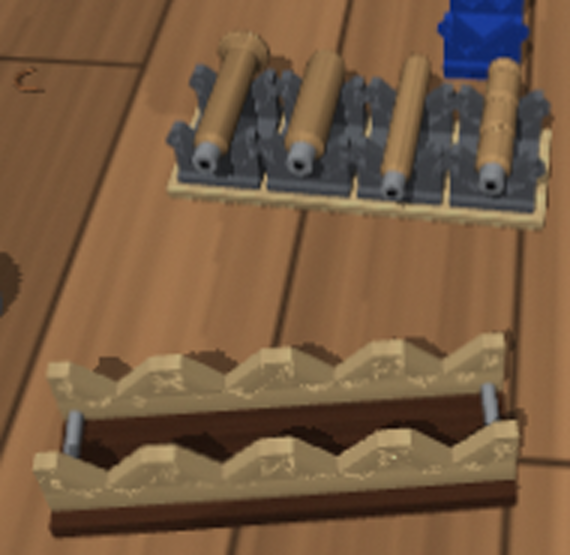

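```bash
python3 - <<'E'
from h import *
S=cam("side");C=cam("scene")
def s(u,v,z):return plane(S,(u/3+130,v/3+150),z)
def c(u,v,z):return plane(C,(u/2.4+140,v/2.4+180),z)
p=lambda n,*a:print(n,*[np.round(x*1000,0) for x in a])
p("ferr side",s(204,165,.058),s(300,166,.061),s(393,190,.055),s(491,186,.058))
p("ferr scene",c(259,258,.058),c(278,176,.061),c(324,123,.055),c(323,64,.058))
p("butt scene",c(32,232,.058),c(97,155,.061),c(115,99,.055),c(157,46,.058))
p("board L side",s(170,185,.012),s(546,218,.012))
p("board scene far R, far L, near L",c(50,338,.012),c(215,370,.012),c(320,88,.012))
p("rack L rail outer side",s(36,460,.064),s(518,428,.064))
p("rack R rail outer side",s(48,368,.064),s(502,340,.064))
p("rack scene far ends Rrail",c(608,352,.064),c(632,354,.064),"L",c(740,352,.064),c(764,354,.064))
p("rack scene near ends R",c(516,66,.064),c(532,66,.064),"L",c(608,66,.064),c(625,66,.064))
E
```

```text
ferr side [666. -57.  58.] [593. -59.  61.] [521. -46.  55.] [449. -53.  58.]
ferr scene [666. -59.  58.] [592. -63.  61.] [521. -45.  55.] [448. -57.  58.]
butt scene [ 665. -196.   58.] [ 589. -182.   61.] [ 515. -196.   55.] [ 443. -187.   58.]
board L side [704. -77.  12.] [406. -67.  12.]
board scene far R, far L, near L [ 703. -177.   12.] [711. -76.  12.] [410. -66.  12.]
rack L rail outer side [713. 207.  64.] [422. 158.  64.]
rack R rail outer side [725. 139.  64.] [435.  91.  64.]Traceback (most recent call last):
  File "<stdin>", line 13, in <module>
  File "<stdin>", line 5, in <lambda>
    return _wrapfunc(a, 'round', decimals=decimals, out=out)
    return _wrapit(obj, method, *args, **kwds)
    result = getattr(arr, method)(*args, **kwds)
TypeError: ufunc 'rint' not supported for the input types, and the inputs could not be safely coerced to any supported types according to the casting rule ''safe''
```

```bash
python3 - <<'E'
from h import *
C=cam("scene");S=cam("side")
def c(u,v,z):return np.round(plane(C,(u/2.4+140,v/2.4+180),z)*1000)[:2]
print("far R",c(608,371,.064),c(632,374,.064),"L",c(740,373,.064),c(765,372,.064))
print("near R",c(516,66,.064),c(532,66,.064),"L",c(608,66,.064),c(625,66,.064))
print("far base corners z.014",c(572,440,.014),c(765,432,.014),"nearR",c(493,123,.014))
# predicted notches/tops for hypothesised rack, overlay
E
python3 - <<'E'
import cv2
b=cv2.imread("pics/side0.png");a=cv2.imread("pics/scene0.png")
r=lambda im,x,y,w,h:cv2.resize(im[y:y+h,x:x+w],(392,280),interpolation=2)
import numpy as np
cv2.imwrite("pics/c3.png",np.vstack([np.hstack([r(b,138,260,56,40),r(b,260,255,56,40)]),np.hstack([r(a,340,200,70,50),r(a,380,315,84,60)])]))
E
```

```text
far R [727. 132.] [727. 143.] L [719. 198.] [717. 210.]
near R [437.  85.] [435.  97.] L [426. 153.] [424. 165.]
far base corners z.014 [731. 120.] [711. 223.] nearR [441.  73.]
```

View pics/c3.png

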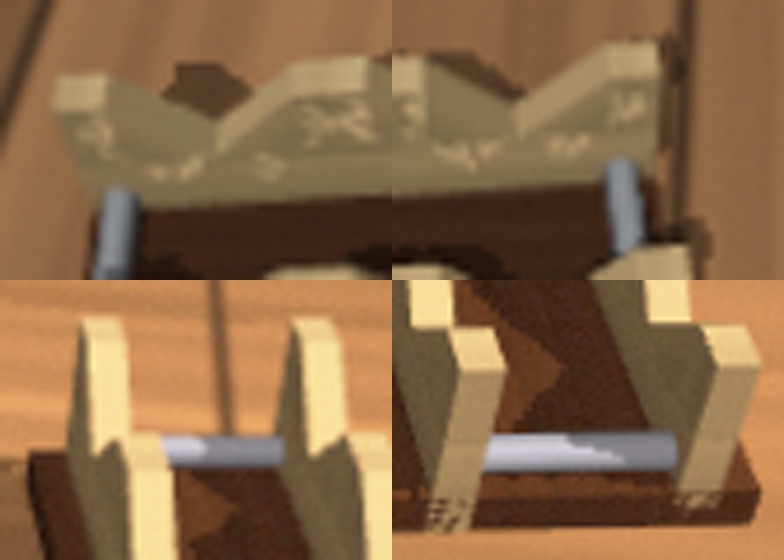

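The row, from nearest to farthest, is ringed, slim, stout, mushroom, with the ferrules on the robot's left. The pitch comes out at 72 mm and the rails at 68 mm, so both fit the sizes given. The blue cradle (155,215) and red cradle (205,180) are off the board and empty, so I leave them alone. Now moving above the row.

```bash
python3 -m jog '[[[0.0,-0.023,-0.022,0.002,0],[0.0,-0.046,-0.044,0.004,0],[0.0,-0.069,-0.067,0.006,0],[0.0,-0.092,-0.089,0.008,0],[0.0,-0.114,-0.111,0.01,0]]]' 25
python3 -m jog '[[[0.0,-0.023,-0.022,0.002,0],[0.0,-0.046,-0.044,0.004,0],[0.0,-0.069,-0.067,0.006,0],[0.0,-0.092,-0.089,0.008,0],[0.0,-0.114,-0.111,0.01,0]]]'
python3 -m jog '[[[0.0,-0.023,-0.022,0.002,0],[0.0,-0.046,-0.044,0.004,0],[0.0,-0.069,-0.067,0.006,0],[0.0,-0.092,-0.089,0.008,0],[0.0,-0.114,-0.111,0.01,0]]]'
python3 -m jog '[[[0.0,0,0,0,0.12],[0.0,0,0,0,0.24],[0.0,0,0,0,0.36],[0.0,0,0,0,0.48],[0.0,0,0,0,0.6]]]'
python3 -m jog '[[[0.0,0,0,0,0.12],[0.0,0,0,0,0.24],[0.0,0,0,0,0.36],[0.0,0,0,0,0.48],[0.0,0,0,0,0.566]]]'
python3 -c "
from h import *
print(togo([.4475,-.121,.16]))"
```

```text
time: 0.52
tool_pos: [0.2788, 0.3251, 0.2243]
tool_rot: [-3.141, -0.0, 2.704]
contact_force: [1.9, -0.4, -0.7]
opening: 0.0631
grip_force: 0.0
time: 0.93
tool_pos: [0.335, 0.1763, 0.2145]
tool_rot: [-3.142, -0.0, 2.704]
contact_force: [1.4, -0.0, 0.5]
opening: 0.0464
grip_force: 0.0
time: 1.35
tool_pos: [0.3913, 0.0273, 0.2045]
tool_rot: [3.142, -0.0, 2.704]
contact_force: [0.5, 0.4, -0.5]
opening: 0.046
grip_force: 0.0
time: 1.77
tool_pos: [0.3909, 0.0288, 0.2044]
tool_rot: [-3.141, -0.001, 2.097]
contact_force: [-0.2, -1.2, -0.2]
opening: 0.0459
grip_force: 0.0
time: 2.18
tool_pos: [0.3909, 0.0289, 0.2045]
tool_rot: [-3.141, -0.0, 1.532]
contact_force: [-0.1, -0.4, -0.2]
opening: 0.0459
grip_force: 0.0
[-0.14761915  0.06244534  0.04442659]
```

```bash
python3 -m jog '[[[0.0,-0.035,0.015,0.0,0],[0.0,-0.07,0.03,0.0,0],[0.0,-0.105,0.045,0.0,0],[0.0,-0.148,0.063,0.0,-0.006],[0.0,-0.148,0.063,0.0,-0.006]]]'
python3 - <<'E'
from h import *
W=cam("wrist");im=robot.read_camera("wrist")[:,:,::-1].copy()
x=np.array([1,-.033]);c=np.array([555.8,-123.7]);y=np.array([.033,1])
for k,(o,z,l) in enumerate([(-108,58,68),(-36,55,76),(36,61,62),(108,58,70)]):
    for t in(-l,0,l):
        u=project(W,np.r_[c+o*x+t*y,z]/1000)[0]
        if abs(u).max()<2000: cv2.circle(im,tuple(int(q) for q in u),2,(255,0,255),-1)
cv2.imwrite("pics/w1.png",im)
print(robot.observe()["tool_pos"])
E
```

```text
time: 2.6
tool_pos: [0.4512, -0.1264, 0.2045]
tool_rot: [3.14, 0.002, 1.541]
contact_force: [0.7, -1.0, 0.7]
opening: 0.0461
grip_force: 0.0
[ 0.45024827 -0.12453144  0.20419538]
```

View pics/w1.png

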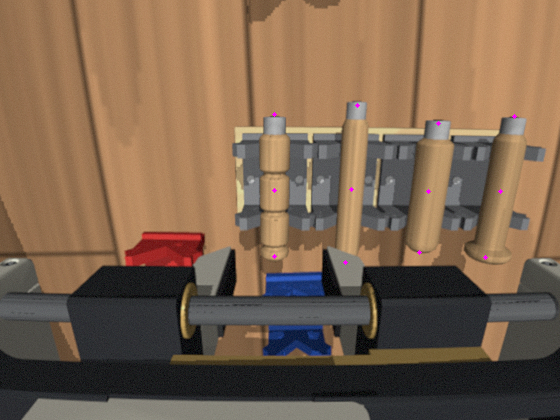

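Magenta predictions fall on all four handles in the wrist view to within 2 px (ringed 274,190; slim 352,189; stout 429,191; mushroom 500,191). Descending on the ringed handle.

```bash
python3 -c "
from h import *
print(togo([.4479,-.1205,.047]))"
python3 -m jog '[[[0.0,0.004,-0.002,0.035,0],[0.0,0.004,-0.002,0.07,0],[0.0,0.004,-0.002,0.1,0],[0.0,0.004,-0.002,0.11,0],[0.0,0.004,-0.002,0.11,0]]]'
python3 -c "
from h import *
print(togo([.4479,-.1205,.047]),robot.observe()['tool_rot'])"
```

```text
[ 0.00407007 -0.00251055  0.15719188]
time: 3.07
tool_pos: [0.4449, -0.115, 0.0921]
tool_rot: [-3.135, -0.003, 1.544]
contact_force: [0.2, 0.7, 0.1]
opening: 0.046
grip_force: 0.0
[-0.00551589  0.00347064  0.04501506] [-3.13516271e+00 -2.98296386e-03  1.54437421e+00]
```

```bash
python3 -m jog '[[[0.0,0,0,0,0],[0.0,0,0,0,0],[0.0,0,0,0,0],[0.0,0,0,0,0]]]'
python3 -c "
from h import *
print(togo([.4479,-.1205,.047]),robot.observe()['tool_rot'])"
```

```text
time: 3.4
tool_pos: [0.448, -0.1171, 0.0958]
tool_rot: [3.139, 0.001, 1.544]
contact_force: [-0.9, 0.4, 0.7]
opening: 0.0458
grip_force: 0.0
[-3.38966437e-03 -7.48358383e-05  4.88456913e-02] [3.13934951e+00 7.89301403e-04 1.54400985e+00]
```

```bash
python3 -m jog '[[[0.0,-0.003,0.0,0.015,0.006],[0.0,-0.003,0.0,0.03,0.006],[0.0,-0.003,0.0,0.048,0.006],[0.0,-0.003,0.0,0.048,0.006],[0.0,-0.003,0.0,0.048,0.006]]]'
python3 -m jog '[[[-0.8,0,0,0,0],[-0.8,0,0,0,0],[-0.8,0,0,0,0],[-0.8,0,0,0,0],[-0.8,0,0,0,0]]]' 25
python3 -m jog '[[[-0.8,0,0,0,0],[-0.8,0,0,0,0]]]'
python3 -c "
from h import *
print(togo([.4479,-.1205,.047]),robot.observe()['tool_rot'])"
```

```text
time: 3.82
tool_pos: [0.4471, -0.1199, 0.0469]
tool_rot: [-3.141, -0.0, 1.538]
contact_force: [0.1, -0.1, 0.3]
opening: 0.0459
grip_force: 0.0
time: 4.23
tool_pos: [0.4477, -0.1202, 0.0475]
tool_rot: [3.14, 0.001, 1.538]
contact_force: [-1.0, 0.4, 5.9]
opening: 0.0269
grip_force: 25.0
time: 4.4
tool_pos: [0.4476, -0.1202, 0.0475]
tool_rot: [3.14, 0.001, 1.538]
contact_force: [-1.4, -0.3, 5.7]
opening: 0.027
grip_force: 25.0
[-0.00026461  0.00027386  0.00049529] [3.14029414e+00 5.04995432e-04 1.53775107e+00]
```

```bash
python3 -m jog '[[[-0.8,0,0,-0.01,0],[-0.8,0,0,-0.03,0],[-0.8,0,0,-0.055,0],[-0.8,0,0,-0.075,0],[-0.8,0.005,0,-0.08,0]]]'
python3 -m jog '[[[-0.8,0.015,0.001,0,-0.02],[-0.8,0.04,0.002,0,-0.05],[-0.8,0.065,0.003,0,-0.08],[-0.8,0.09,0.004,0,-0.1],[-0.8,0.115,0.006,0,-0.1]]]'
python3 -c "
from h import *
print(togo([.4684,.1307,.128]),robot.observe()['tool_rot'])"
```

```text
time: 4.82
tool_pos: [0.449, -0.116, 0.1296]
tool_rot: [3.136, 0.002, 1.537]
contact_force: [1.2, 0.1, -0.7]
opening: 0.027
grip_force: 25.0
time: 5.23
tool_pos: [0.4565, 0.0012, 0.126]
tool_rot: [-3.14, -0.0, 1.638]
contact_force: [0.2, -0.4, -0.4]
opening: 0.0274
grip_force: 25.0
[ 0.12842306  0.02065951 -0.00195912] [-3.14043584e+00 -4.90701662e-04  1.63842367e+00]
```

```bash
python3 -m jog '[[[-0.8,0.027,0.004,0,-0.03],[-0.8,0.054,0.008,0,-0.06],[-0.8,0.08,0.012,0,-0.094],[-0.8,0.108,0.017,0,-0.094],[-0.8,0.12,0.019,0,-0.094]]]'
python3 -m jog '[[[-0.8,0.004,0,0,0],[-0.8,0.007,0,0,0],[-0.8,0.007,0,0,0],[-0.8,0.007,0,0,0],[-0.8,0.007,0,0,0]]]'
python3 - <<'E'
from h import *
print(togo([.4684,.1307,.128]),robot.observe()['tool_rot'])
W=cam("wrist");im=robot.read_camera("wrist")[:,:,::-1].copy()
c=np.array([575,148.]);x=np.array([.987,.160]);y=np.array([-.160,.987])
for o in(-108,-36,36,108):
  for t in(-34,34):
    for dz,dx in((38,0),(64,26),(64,-26)):
        for e in(-6,6):
            u=project(W,np.r_[c+(o+dx)*x+(t+e)*y,dz]/1000)[0]
            if abs(u).max()<2000: cv2.circle(im,tuple(int(q) for q in u),1,(255,0,255),-1)
cv2.imwrite("pics/w2.png",im)
S=cam("side");a=robot.read_camera("side")[:,:,::-1].copy()
E
```

```text
time: 5.65
tool_pos: [0.4676, 0.1237, 0.126]
tool_rot: [-3.141, -0.001, 1.734]
contact_force: [-0.2, -0.0, -0.6]
opening: 0.0267
grip_force: 25.0
time: 6.07
tool_pos: [0.4669, 0.1268, 0.1266]
tool_rot: [-3.141, 0.0, 1.731]
contact_force: [-0.6, -0.4, -1.0]
opening: 0.0269
grip_force: 25.0
[ 0.0036386   0.00206589 -0.0013571 ] [-3.14139661e+00  6.79030292e-05  1.73060062e+00]
```

View pics/w2.png

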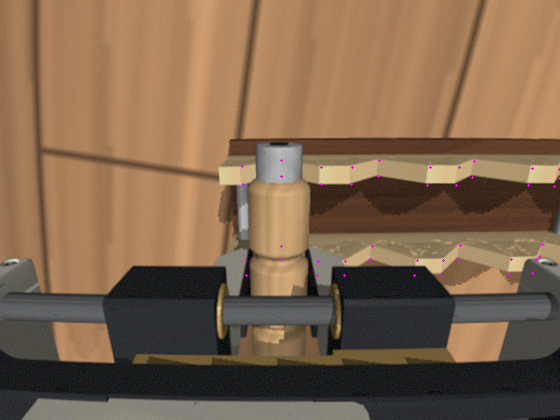

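```bash
python3 - <<'E'
import cv2
a=cv2.imread("pics/w2.png");cv2.imwrite("pics/w2c.png",cv2.resize(a[135:300,300:560],None,fx=3,fy=3,interpolation=2))
E
```

```text
(no output)
```

View pics/w2c.png

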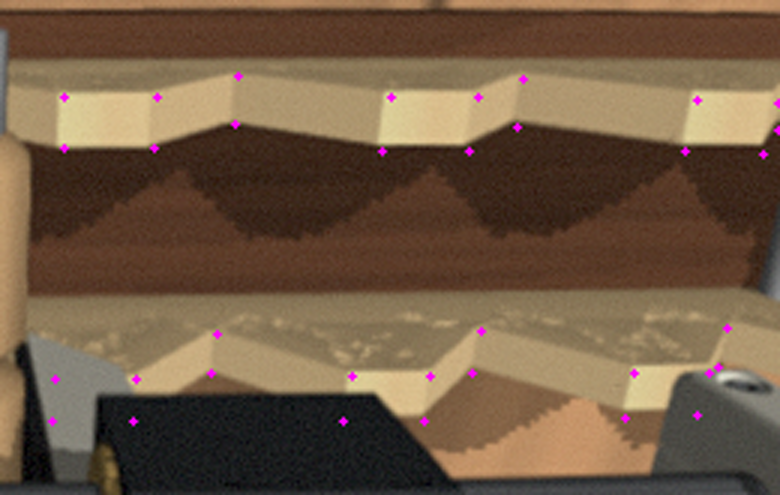

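Predicted notch corners lie within about 1 mm of the real ones (pads at 65,150 / 380,150 / 690,150 in the crop). Lowering into the nearest notch pair.

```bash
python3 -m jog '[[[-0.8,0.004,0.001,0.02,0],[-0.8,0.004,0.001,0.04,0],[-0.8,0.004,0.001,0.055,0],[-0.8,0.004,0.001,0.06,0],[-0.8,0.004,0.001,0.06,0]]]'
python3 -m jog '[[[-0.8,0,0,0,0],[-0.8,0,0,0,0]]]'
python3 -c "
from h import *
print(togo([.4678,.1315,.047]),robot.observe()['tool_rot'])"
```

```text
time: 6.58
tool_pos: [0.4666, 0.1313, 0.0657]
tool_rot: [-3.139, -0.0, 1.731]
contact_force: [-0.4, -0.0, -0.4]
opening: 0.0272
grip_force: 25.0
time: 6.75
tool_pos: [0.4681, 0.1317, 0.0676]
tool_rot: [3.14, -0.0, 1.731]
contact_force: [-0.5, -0.3, -0.8]
opening: 0.0269
grip_force: 25.0
[-0.00011445 -0.00034009  0.02063387] [ 3.13983752e+00 -1.11541426e-05  1.73144414e+00]
```

```bash
python3 -m jog '[[[-0.8,0,0,0.006,0],[-0.8,0,0,0.012,0],[-0.8,0,0,0.017,0],[-0.8,0,0,0.0195,0],[-0.8,0,0,0.0195,0]]]'
python3 -m jog '[[[-0.8,0,0,0,0],[-0.8,0,0,0,0],[-0.8,0,0,0,0]]]'
```

```text
time: 7.17
tool_pos: [0.4672, 0.1317, 0.0475]
tool_rot: [-3.141, 0.0, 1.732]
contact_force: [-2.3, -0.9, 5.2]
opening: 0.0272
grip_force: 25.0
time: 7.42
tool_pos: [0.4671, 0.1317, 0.0474]
tool_rot: [-3.141, 0.0, 1.732]
contact_force: [-1.2, -0.7, 5.9]
opening: 0.0274
grip_force: 25.0
```

```bash
python3 -m jog '[[[0.0,0,0,0,0],[0.0,0,0,0,0],[0.0,0,0,0,0],[0.0,0,0,0,0]]]'
python3 -m jog '[[[0.0,0,0,-0.02,0],[0.0,0,0,-0.05,0],[0.0,0,0,-0.08,0],[0.0,-0.02,0.001,-0.08,0.03],[0.0,-0.05,0.002,-0.08,0.06]]]'
python3 -m jog '[[[0.0,-0.03,0.001,0,0.03],[0.0,-0.06,0.002,0,0.06],[0.0,-0.09,0.003,0,0.09],[0.0,-0.12,0.005,0,0.12],[0.0,-0.15,0.007,0,0.134]]]'
python3 -m jog '[[[0.0,-0.03,0.006,0,0],[0.0,-0.055,0.01,0,0],[0.0,-0.055,0.01,0,0],[0.0,-0.055,0.01,0,0],[0.0,-0.055,0.01,0,0]]]'
python3 - <<'E'
from h import *
print(togo([.5195,-.1215,.044]),robot.observe()['tool_rot'])
cv2.imwrite("pics/s1.png",robot.read_camera("side")[:,:,::-1])
a=cv2.imread("pics/s1.png");cv2.imwrite("pics/s1c.png",cv2.resize(a[150:335,130:330],None,fx=3,fy=3,interpolation=2))
E
```

```text
time: 7.75
tool_pos: [0.4674, 0.1318, 0.0471]
tool_rot: [-3.142, -0.0, 1.732]
contact_force: [-0.8, -0.1, -0.8]
opening: 0.0449
grip_force: 0.0
time: 8.17
tool_pos: [0.4783, 0.0838, 0.1291]
tool_rot: [3.137, -0.0, 1.674]
contact_force: [0.3, -0.3, -0.5]
opening: 0.0459
grip_force: 0.0
time: 8.58
tool_pos: [0.4994, -0.0673, 0.1272]
tool_rot: [3.142, -0.0, 1.536]
contact_force: [2.0, 1.3, -0.0]
opening: 0.0458
grip_force: 0.0
time: 9.0
tool_pos: [0.5072, -0.1205, 0.1269]
tool_rot: [-3.141, -0.001, 1.537]
contact_force: [0.1, 0.4, 0.5]
opening: 0.0459
grip_force: 0.0
[-0.00060966  0.01238629  0.08290387] [-3.14077781e+00 -7.86219030e-04  1.53739742e+00]
```

View pics/s1c.png

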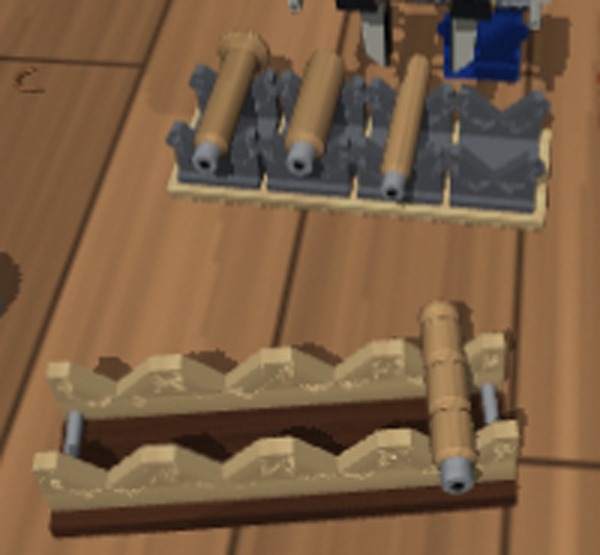

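The ringed handle lies in the nearest notch pair (ferrule tip at crop 457,484). Slim handle next.

```bash
python3 -m jog '[[[0.0,0.0,0.012,0.01,0],[0.0,0.0,0.012,0.03,0],[0.0,0.0,0.012,0.055,0],[0.0,0.0,0.012,0.06,0],[0.0,0.0,0.012,0.06,0]]]'
python3 -m jog '[[[0.0,0,0,0,0],[0.0,0,0,0,0],[0.0,0,0,0,0]]]'
python3 -c "
from h import *
print(togo([.5195,-.1215,.044]),robot.observe()['tool_rot'])
t=plane(cam('side'),(457/3+130,484/3+150),.058)*1000
print(t[:2], t[:2]-np.array([467.8,131.5])-68*np.array([-.16,.987]))"
```

```text
time: 9.47
tool_pos: [0.5183, -0.1199, 0.0658]
tool_rot: [-3.138, -0.002, 1.539]
contact_force: [0.6, -0.3, -0.3]
opening: 0.0462
grip_force: 0.0
time: 9.72
tool_pos: [0.5204, -0.1216, 0.0686]
tool_rot: [3.139, 0.001, 1.538]
contact_force: [0.6, -0.1, 0.0]
opening: 0.0457
grip_force: 0.0
[ 5.88259019e-05 -9.55533564e-04  2.45667538e-02] [3.13923476e+00 7.13724635e-04 1.53814053e+00]
[456.48837846 196.19910787] [-0.43162154 -2.41689213]
```

```bash
python3 -m jog '[[[0.0,0.0,0,0.01,0],[0.0,0.0,0,0.02,0],[0.0,0,0,0.024,0],[0.0,0,0,0.024,0],[0.0,0,0,0.024,0]]]'
python3 -m jog '[[[-0.9,0,0,0,0],[-0.9,0,0,0,0],[-0.9,0,0,0,0],[-0.9,0,0,0,0],[-0.9,0,0,0,0]]]' 25
python3 -m jog '[[[-0.9,0,0,0,0],[-0.9,0,0,0,0]]]'
python3 -m jog '[[[-0.9,0,0,-0.01,0],[-0.9,0,0,-0.03,0],[-0.9,0,0,-0.055,0],[-0.9,0,0,-0.075,0],[-0.9,0.005,0,-0.08,0]]]'
python3 -m jog '[[[-0.9,0.015,0.001,0,-0.02],[-0.9,0.04,0.002,0,-0.05],[-0.9,0.065,0.003,0,-0.08],[-0.9,0.09,0.004,0,-0.1],[-0.9,0.115,0.006,0,-0.1]]]'
python3 -c "
from h import *
print(togo([.5389,.143,.126]),robot.observe()['tool_rot'])"
```

```text
time: 10.13
tool_pos: [0.5193, -0.1214, 0.0426]
tool_rot: [-3.14, -0.001, 1.538]
contact_force: [0.6, 0.4, 0.2]
opening: 0.046
grip_force: 0.0
time: 10.55
tool_pos: [0.5196, -0.1216, 0.0435]
tool_rot: [3.141, 0.0, 1.538]
contact_force: [-0.4, -1.2, 0.5]
opening: 0.0235
grip_force: 25.0
time: 10.72
tool_pos: [0.5196, -0.1216, 0.0434]
tool_rot: [3.141, 0.0, 1.538]
contact_force: [-0.3, 1.0, 2.2]
opening: 0.0232
grip_force: 25.0
time: 11.13
tool_pos: [0.5216, -0.1176, 0.1269]
tool_rot: [3.136, 0.002, 1.537]
contact_force: [1.6, 0.5, -0.8]
opening: 0.0228
grip_force: 25.0
time: 11.55
tool_pos: [0.5289, -0.0003, 0.1227]
tool_rot: [-3.141, -0.0, 1.639]
contact_force: [0.3, -0.1, -0.5]
opening: 0.023
grip_force: 25.0
[ 0.14226859  0.01967363 -0.00325277] [-3.14054853e+00 -4.48486219e-04  1.63859026e+00]
```

```bash
python3 -m jog '[[[-0.9,0.027,0.004,0,-0.03],[-0.9,0.054,0.008,0,-0.06],[-0.9,0.085,0.012,0,-0.094],[-0.9,0.115,0.016,0,-0.094],[-0.9,0.135,0.0185,0,-0.094]]]'
python3 -m jog '[[[-0.9,0.004,0,0.01,0],[-0.9,0.004,0,0.03,0],[-0.9,0.004,0,0.05,0],[-0.9,0.004,0,0.056,0],[-0.9,0.004,0,0.056,0]]]'
python3 -m jog '[[[-0.9,0,0,0,0],[-0.9,0,0,0,0],[-0.9,0,0,0,0]]]'
python3 -c "
from h import *
print(togo([.5389,.143,.0435]),robot.observe()['tool_rot'])"
```

```text
time: 11.97
tool_pos: [0.5383, 0.137, 0.1227]
tool_rot: [-3.141, -0.001, 1.733]
contact_force: [-0.4, -0.1, -0.4]
opening: 0.0228
grip_force: 25.0
time: 12.38
tool_pos: [0.5366, 0.1376, 0.0649]
tool_rot: [-3.137, -0.0, 1.731]
contact_force: [-0.6, 0.3, 0.0]
opening: 0.0234
grip_force: 25.0
time: 12.63
tool_pos: [0.5391, 0.138, 0.0683]
tool_rot: [3.14, 0.0, 1.731]
contact_force: [0.9, 0.6, -1.1]
opening: 0.0236
grip_force: 25.0
[0.00501129 0.00058705 0.02480922] [3.13952360e+00 4.06279400e-05 1.73142294e+00]
```

```bash
python3 -m jog '[[[-0.9,0.005,0,0.006,0],[-0.9,0.005,0,0.013,0],[-0.9,0.005,0,0.02,0],[-0.9,0.005,0,0.0245,0],[-0.9,0.005,0,0.0245,0]]]'
python3 -m jog '[[[-0.9,0,0,0,0],[-0.9,0,0,0,0],[-0.9,0,0,0,0]]]'
```

```text
time: 13.05
tool_pos: [0.5382, 0.1432, 0.043]
tool_rot: [3.14, 0.0, 1.732]
contact_force: [-0.6, 0.1, 4.7]
opening: 0.023
grip_force: 25.0
time: 13.3
tool_pos: [0.5382, 0.1432, 0.043]
tool_rot: [3.14, 0.0, 1.732]
contact_force: [0.7, 0.5, 5.5]
opening: 0.0232
grip_force: 25.0
```

```bash
python3 -m jog '[[[0.0,0,0,0,0],[0.0,0,0,0,0],[0.0,0,0,0,0],[0.0,0,0,0,0]]]'
python3 -m jog '[[[0.0,0,0,-0.02,0],[0.0,0,0,-0.05,0],[0.0,0,0,-0.08,0],[0.0,-0.02,0.001,-0.085,0.03],[0.0,-0.05,0.002,-0.085,0.06]]]'
python3 -m jog '[[[0.0,-0.03,0.001,0,0.03],[0.0,-0.06,0.002,0,0.06],[0.0,-0.09,0.005,0,0.09],[0.0,-0.12,0.01,0,0.12],[0.0,-0.15,0.015,0,0.134]]]'
python3 -m jog '[[[0.0,-0.03,0.006,0,0],[0.0,-0.06,0.012,0,0],[0.0,-0.07,0.014,0,0],[0.0,-0.07,0.014,0,0],[0.0,-0.07,0.014,0,0]]]'
python3 -m jog '[[[0.0,0,0,0,0],[0.0,0,0,0,0]]]'
python3 -c "
from h import *
print(togo([.5915,-.124,.05]),robot.observe()['tool_rot'])"
```

```text
time: 13.63
tool_pos: [0.5372, 0.143, 0.0423]
tool_rot: [-3.141, -0.0, 1.732]
contact_force: [0.3, 1.1, 0.5]
opening: 0.0437
grip_force: 0.0
time: 14.05
tool_pos: [0.5487, 0.0955, 0.1304]
tool_rot: [3.136, -0.0, 1.674]
contact_force: [0.2, -0.4, -0.6]
opening: 0.0458
grip_force: 0.0
time: 14.47
tool_pos: [0.5775, -0.0551, 0.1275]
tool_rot: [-3.141, -0.0, 1.536]
contact_force: [0.9, -0.7, 0.5]
opening: 0.0461
grip_force: 0.0
time: 14.88
tool_pos: [0.5888, -0.1238, 0.1272]
tool_rot: [-3.141, -0.001, 1.537]
contact_force: [-0.4, 0.2, -0.8]
opening: 0.0459
grip_force: 0.0
time: 15.05
tool_pos: [0.5891, -0.1225, 0.1277]
tool_rot: [-3.141, -0.001, 1.54]
contact_force: [-0.2, -0.9, 0.5]
opening: 0.046
grip_force: 0.0
[-0.00151341  0.00252277  0.07768669] [-3.14120095e+00 -5.37893462e-04  1.53952278e+00]
```

Opening 46 mm leaves 7 mm each side of the 32 mm handle.

```bash
python3 -m jog '[[[0.05,-0.0015,0.0025,0.01,0],[0.05,-0.0015,0.0025,0.025,0],[0.05,-0.0015,0.0025,0.03,0],[0.05,-0.0015,0.0025,0.03,0],[0.05,-0.0015,0.0025,0.03,0]]]'
python3 -m jog '[[[0.05,0,0,0,0],[0.05,0,0,0,0],[0.05,0,0,0.01,0],[0.05,0,0,0.025,0],[0.05,0,0,0.04,0]]]'
python3 -m jog '[[[0.05,0,0,0.007,0],[0.05,0,0,0.007,0],[0.05,0,0,0.007,0]]]'
python3 -m jog '[[[-0.7,0,0,0,0],[-0.7,0,0,0,0],[-0.7,0,0,0,0],[-0.7,0,0,0,0],[-0.7,0,0,0,0]]]' 25
python3 -m jog '[[[-0.7,0,0,0,0],[-0.7,0,0,0,0]]]'
python3 -c "
from h import *
print(togo([.5915,-.124,.05]),robot.observe()['tool_rot'])"
```

```text
time: 15.47
tool_pos: [0.5916, -0.1252, 0.0974]
tool_rot: [-3.141, -0.0, 1.538]
contact_force: [0.4, 0.3, 0.3]
opening: 0.0482
grip_force: 0.0
time: 15.88
tool_pos: [0.5921, -0.1259, 0.0575]
tool_rot: [3.14, 0.0, 1.538]
contact_force: [-0.0, 0.1, 0.2]
opening: 0.048
grip_force: 0.0
time: 16.13
tool_pos: [0.5917, -0.1257, 0.0505]
tool_rot: [-3.141, -0.0, 1.538]
contact_force: [-0.2, -0.8, -0.1]
opening: 0.0478
grip_force: 0.0
time: 16.55
tool_pos: [0.5916, -0.1258, 0.0514]
tool_rot: [3.141, 0.0, 1.538]
contact_force: [-3.9, -0.6, 5.8]
opening: 0.0315
grip_force: 25.0
time: 16.72
tool_pos: [0.5916, -0.1258, 0.0514]
tool_rot: [3.141, 0.0, 1.538]
contact_force: [-3.7, -0.3, 6.0]
opening: 0.0307
grip_force: 25.0
[ 0.00183122 -0.0001578   0.00143293] [3.14141973e+00 2.37590994e-04 1.53787962e+00]
```

```bash
python3 -m jog '[[[-0.7,0,0,-0.01,0],[-0.7,0,0,-0.03,0],[-0.7,0,0,-0.055,0],[-0.7,0,0,-0.075,0],[-0.7,0.005,0,-0.08,0]]]'
python3 -m jog '[[[-0.7,0.015,0.001,0,-0.02],[-0.7,0.04,0.002,0,-0.05],[-0.7,0.065,0.003,0,-0.08],[-0.7,0.09,0.004,0,-0.1],[-0.7,0.115,0.006,0,-0.1]]]'
python3 -m jog '[[[-0.7,0.027,0.004,0,-0.03],[-0.7,0.054,0.008,0,-0.06],[-0.7,0.085,0.012,0,-0.094],[-0.7,0.12,0.016,0,-0.094],[-0.7,0.15,0.0185,0,-0.094]]]'
python3 -m jog '[[[-0.7,0.004,0,0.01,0],[-0.7,0.004,0,0.03,0],[-0.7,0.004,0,0.05,0],[-0.7,0.004,0,0.055,0],[-0.7,0.004,0,0.055,0]]]'
python3 -m jog '[[[-0.7,0,0,0,0],[-0.7,0,0,0,0],[-0.7,0,0,0,0]]]'
python3 -c "
from h import *
print(togo([.6103,.1528,.0512]),robot.observe()['tool_rot'])"
```

```text
time: 17.13
tool_pos: [0.5939, -0.1218, 0.1348]
tool_rot: [3.135, 0.002, 1.537]
contact_force: [1.0, -0.1, -0.6]
opening: 0.031
grip_force: 25.0
time: 17.55
tool_pos: [0.6005, -0.0034, 0.1289]
tool_rot: [-3.139, -0.001, 1.64]
contact_force: [0.8, -0.2, -0.2]
opening: 0.031
grip_force: 25.0
time: 17.97
tool_pos: [0.6087, 0.1483, 0.1288]
tool_rot: [-3.139, -0.001, 1.734]
contact_force: [0.6, 0.3, -1.1]
opening: 0.0312
grip_force: 25.0
time: 18.38
tool_pos: [0.6072, 0.1492, 0.0727]
tool_rot: [-3.136, -0.0, 1.733]
contact_force: [-0.4, -0.9, 0.0]
opening: 0.0311
grip_force: 25.0
time: 18.63
tool_pos: [0.6101, 0.1488, 0.0769]
tool_rot: [3.139, -0.0, 1.732]
contact_force: [0.3, -0.7, 0.4]
opening: 0.0313
grip_force: 25.0
[0.00388939 0.00074436 0.02569728] [ 3.13946348e+00 -3.83287302e-05  1.73152790e+00]
```

Lower, release, then go to the mushroom handle.

```bash
python3 -m jog '[[[-0.7,0.004,0.0005,0.006,0],[-0.7,0.004,0.0005,0.013,0],[-0.7,0.004,0.0005,0.02,0],[-0.7,0.004,0.0005,0.0255,0],[-0.7,0.004,0.0005,0.0255,0]]]'
python3 -m jog '[[[-0.7,0,0,0,0],[-0.7,0,0,0,0],[-0.7,0,0,0,0]]]'
python3 -m jog '[[[0.05,0,0,0,0],[0.05,0,0,0,0],[0.05,0,0,0,0],[0.05,0,0,0,0]]]'
python3 -m jog '[[[0.05,0,0,-0.02,0],[0.05,0,0,-0.05,0],[0.05,0,0,-0.08,0],[0.05,-0.02,0.001,-0.085,0.03],[0.05,-0.05,0.002,-0.085,0.06]]]'
python3 -m jog '[[[0.05,-0.03,0.001,0,0.03],[0.05,-0.06,0.002,0,0.06],[0.05,-0.09,0.005,0,0.09],[0.05,-0.12,0.01,0,0.12],[0.05,-0.15,0.015,0,0.134]]]'
python3 -m jog '[[[0.0,-0.03,0.006,0,0],[0.0,-0.06,0.012,0,0],[0.0,-0.08,0.016,0,0],[0.0,-0.08,0.016,0,0],[0.0,-0.08,0.016,0,0]]]'
python3 -m jog '[[[0.0,0,0,0,0],[0.0,0,0,0,0]]]'
python3 -c "
from h import *
print(togo([.6635,-.1275,.047]),robot.observe()['tool_rot'])"
```

```text
time: 19.05
tool_pos: [0.6096, 0.1528, 0.0507]
tool_rot: [3.141, 0.0, 1.732]
contact_force: [-2.0, -0.1, 5.5]
opening: 0.0312
grip_force: 25.0
time: 19.3
tool_pos: [0.6096, 0.1528, 0.0507]
tool_rot: [3.141, 0.0, 1.732]
contact_force: [-1.5, -0.5, 6.8]
opening: 0.0309
grip_force: 25.0
time: 19.63
tool_pos: [0.6091, 0.1529, 0.0497]
tool_rot: [-3.141, -0.0, 1.732]
contact_force: [-0.0, 0.0, -1.0]
opening: 0.0478
grip_force: 0.0
time: 20.05
tool_pos: [0.6205, 0.1058, 0.1383]
tool_rot: [3.136, -0.001, 1.674]
contact_force: [0.3, 0.2, -0.6]
opening: 0.0485
grip_force: 0.0
time: 20.47
tool_pos: [0.6493, -0.0453, 0.135]
tool_rot: [-3.141, -0.0, 1.536]
contact_force: [0.5, 0.7, -0.8]
opening: 0.0483
grip_force: 0.0
time: 20.88
tool_pos: [0.6624, -0.1254, 0.1346]
tool_rot: [-3.141, -0.001, 1.536]
contact_force: [0.3, 0.1, -0.3]
opening: 0.0458
grip_force: 0.0
time: 21.05
tool_pos: [0.6625, -0.1229, 0.1351]
tool_rot: [-3.141, -0.001, 1.539]
contact_force: [0.3, -0.4, -0.3]
opening: 0.0461
grip_force: 0.0
[-0.0046351   0.00115435  0.08809451] [-3.14115233e+00 -5.70298906e-04  1.53916210e+00]
```

```bash
python3 -m jog '[[[0.0,-0.003,0.001,0.01,0],[0.0,-0.003,0.001,0.03,0],[0.0,-0.003,0.001,0.05,0],[0.0,-0.003,0.001,0.055,0],[0.0,-0.003,0.001,0.055,0]]]'
python3 -m jog '[[[0.0,0,0,0,0],[0.0,0,0,0,0],[0.0,0,0,0,0]]]'
python3 -c "
from h import *
print(togo([.6635,-.1275,.047]),robot.observe()['tool_rot'])"
```

```text
time: 21.47
tool_pos: [0.6623, -0.1263, 0.0778]
tool_rot: [-3.137, -0.001, 1.539]
contact_force: [0.5, 0.0, -0.2]
opening: 0.0459
grip_force: 0.0
time: 21.72
tool_pos: [0.6644, -0.1275, 0.0816]
tool_rot: [3.139, 0.001, 1.538]
contact_force: [-0.2, 0.0, -1.0]
opening: 0.046
grip_force: 0.0
[-3.98679994e-05 -9.44166294e-04  3.46332891e-02] [3.13916851e+00 5.80670880e-04 1.53802478e+00]
```

```bash
python3 -m jog '[[[0.0,0,0,0.01,0],[0.0,0,0,0.022,0],[0.0,0,0,0.033,0],[0.0,0,0,0.033,0],[0.0,0,0,0.033,0]]]'
python3 -m jog '[[[-0.8,0,0,0,0],[-0.8,0,0,0,0],[-0.8,0,0,0,0],[-0.8,0,0,0,0],[-0.8,0,0,0,0]]]' 25
python3 -m jog '[[[-0.8,0,0,0,0],[-0.8,0,0,0,0]]]'
python3 -m jog '[[[-0.8,0,0,-0.01,0],[-0.8,0,0,-0.03,0],[-0.8,0,0,-0.055,0],[-0.8,0,0,-0.075,0],[-0.8,0.005,0,-0.08,0]]]'
python3 -m jog '[[[-0.8,0.015,0.001,0,-0.02],[-0.8,0.04,0.002,0,-0.05],[-0.8,0.065,0.003,0,-0.08],[-0.8,0.09,0.004,0,-0.1],[-0.8,0.115,0.006,0,-0.1]]]'
python3 -m jog '[[[-0.8,0.027,0.004,0,-0.03],[-0.8,0.054,0.008,0,-0.06],[-0.8,0.085,0.012,0,-0.094],[-0.8,0.12,0.016,0,-0.094],[-0.8,0.15,0.0185,0,-0.094]]]'
python3 -m jog '[[[-0.8,0.015,0,0,0],[-0.8,0.015,0,0,0],[-0.8,0.015,0,0,0],[-0.8,0.015,0,0,0]]]'
python3 -c "
from h import *
print(togo([.681,.1662,.0475]),robot.observe()['tool_rot'])"
```

```text
time: 22.13
tool_pos: [0.6627, -0.1271, 0.0455]
tool_rot: [-3.139, -0.001, 1.538]
contact_force: [0.1, -0.7, -0.2]
opening: 0.0457
grip_force: 0.0
time: 22.55
tool_pos: [0.6636, -0.1275, 0.0478]
tool_rot: [3.141, 0.0, 1.538]
contact_force: [-1.9, -0.1, 2.4]
opening: 0.0272
grip_force: 25.0
time: 22.72
tool_pos: [0.6636, -0.1275, 0.0478]
tool_rot: [3.141, 0.0, 1.538]
contact_force: [-2.8, 0.9, 4.8]
opening: 0.027
grip_force: 25.0
time: 23.13
tool_pos: [0.6658, -0.1235, 0.1317]
tool_rot: [3.134, 0.002, 1.537]
contact_force: [0.4, -0.9, -0.5]
opening: 0.027
grip_force: 25.0
time: 23.55
tool_pos: [0.6724, -0.0049, 0.1252]
tool_rot: [-3.138, -0.001, 1.64]
contact_force: [1.0, 0.5, -0.6]
opening: 0.0272
grip_force: 25.0
time: 23.97
tool_pos: [0.6806, 0.1469, 0.125]
tool_rot: [-3.139, -0.001, 1.734]
contact_force: [0.4, 0.7, -0.2]
opening: 0.0269
grip_force: 25.0
time: 24.3
tool_pos: [0.6791, 0.1574, 0.1263]
tool_rot: [-3.14, 0.0, 1.732]
contact_force: [-0.2, 0.3, -0.7]
opening: 0.027
grip_force: 25.0
[0.00840219 0.00339916 0.07884134] [-3.14016009e+00  3.95587797e-04  1.73187131e+00]
```

```bash
python3 -m jog '[[[-0.8,0.006,0.002,0.01,0],[-0.8,0.006,0.002,0.03,0],[-0.8,0.006,0.002,0.05,0],[-0.8,0.006,0.002,0.055,0],[-0.8,0.006,0.002,0.055,0]]]'
python3 -m jog '[[[-0.8,0,0,0,0],[-0.8,0,0,0,0],[-0.8,0,0,0,0]]]'
python3 -c "
from h import *
print(togo([.681,.1662,.0475]),robot.observe()['tool_rot'])"
```

```text
time: 24.72
tool_pos: [0.6793, 0.1632, 0.0695]
tool_rot: [-3.137, -0.0, 1.73]
contact_force: [0.4, -0.0, -0.6]
opening: 0.0271
grip_force: 25.0
time: 24.97
tool_pos: [0.6814, 0.1642, 0.0738]
tool_rot: [3.139, -0.0, 1.731]
contact_force: [0.2, 0.5, -0.6]
opening: 0.0274
grip_force: 25.0
[ 0.00200005 -0.00016591  0.02625046] [ 3.13898338e+00 -2.08074088e-05  1.73149076e+00]
```

```bash
python3 -m jog '[[[-0.8,0.002,0,0.006,0],[-0.8,0.002,0,0.013,0],[-0.8,0.002,0,0.02,0],[-0.8,0.002,0,0.025,0],[-0.8,0.002,0,0.025,0]]]'
python3 -m jog '[[[-0.8,0,0,0,0],[-0.8,0,0,0,0],[-0.8,0,0,0,0]]]'
python3 -m jog '[[[0.0,0,0,0,0],[0.0,0,0,0,0],[0.0,0,0,0,0],[0.0,0,0,0,0]]]'
python3 -m jog '[[[0.0,0,0,-0.02,0],[0.0,0,0,-0.05,0],[0.0,0,0,-0.08,0],[0.0,0.0,0,-0.11,0],[0.0,0,0,-0.13,0]]]'
python3 -m jog '[[[0.0,-0.03,-0.01,-0.01,0],[0.0,-0.06,-0.025,-0.02,0],[0.0,-0.075,-0.05,-0.03,0],[0.0,-0.075,-0.075,-0.04,0],[0.0,-0.075,-0.1,-0.04,0]]]'
python3 -m jog '[[[0.0,0,0,0,0],[0.0,0,0,0,0],[0.0,0,0,0,0],[0.0,0,0,0,0]]]'
python3 - <<'E'
from h import *
for n in("scene","side","wrist"):cv2.imwrite(f"pics/f_{n}.png",robot.read_camera(n)[:,:,::-1])
W=cam("wrist");im=cv2.imread("pics/f_wrist.png")
c=np.array([574.5,149.]);x=np.array([.987,.160]);y=np.array([-.160,.987])
for o,z,l in((-108,58,68),(-36,55,76),(36,61,62),(108,58,70)):
  for t in(-l,0,l):
    u=project(W,np.r_[c+o*x+t*y,z]/1000)[0]; cv2.circle(im,tuple(int(q) for q in u),1,(255,0,255),-1)
for o in(-72,0,72):
  for t in(-40,-28,28,40):
    u=project(W,np.r_[c+o*x+t*y,64]/1000)[0]; cv2.circle(im,tuple(int(q) for q in u),1,(0,0,255),-1)
cv2.imwrite("pics/fw.png",cv2.resize(im,None,fx=1.4,fy=1.4,interpolation=2))
a=cv2.imread("pics/f_side.png")[235:355,130:330];b=cv2.imread("pics/f_scene.png")[190:400,330:490]
cv2.imwrite("pics/fs.png",cv2.resize(a,None,fx=4,fy=4,interpolation=2));cv2.imwrite("pics/fc.png",cv2.resize(b,None,fx=2.8,fy=2.8,interpolation=2))
E
```

```text
time: 25.38
tool_pos: [0.6803, 0.1663, 0.0475]
tool_rot: [3.141, 0.0, 1.732]
contact_force: [-0.8, -0.2, 3.5]
opening: 0.0274
grip_force: 25.0
time: 25.63
tool_pos: [0.6803, 0.1663, 0.0475]
tool_rot: [3.141, 0.0, 1.732]
contact_force: [-0.9, -1.1, 5.4]
opening: 0.0271
grip_force: 25.0
time: 25.97
tool_pos: [0.68, 0.1663, 0.0466]
tool_rot: [-3.141, -0.0, 1.732]
contact_force: [-0.4, -0.1, -0.1]
opening: 0.0452
grip_force: 0.0
time: 26.38
tool_pos: [0.681, 0.1665, 0.1804]
tool_rot: [3.138, -0.0, 1.732]
contact_force: [0.4, 0.6, 0.5]
opening: 0.046
grip_force: 0.0
time: 26.8
tool_pos: [0.5935, 0.0748, 0.2189]
tool_rot: [3.138, 0.0, 1.73]
contact_force: [0.3, -0.5, -0.9]
opening: 0.0456
grip_force: 0.0
time: 27.13
tool_pos: [0.5945, 0.0765, 0.2169]
tool_rot: [3.141, -0.0, 1.732]
contact_force: [0.6, 0.1, 0.3]
opening: 0.0458
grip_force: 0.0
```

View pics/fw.png

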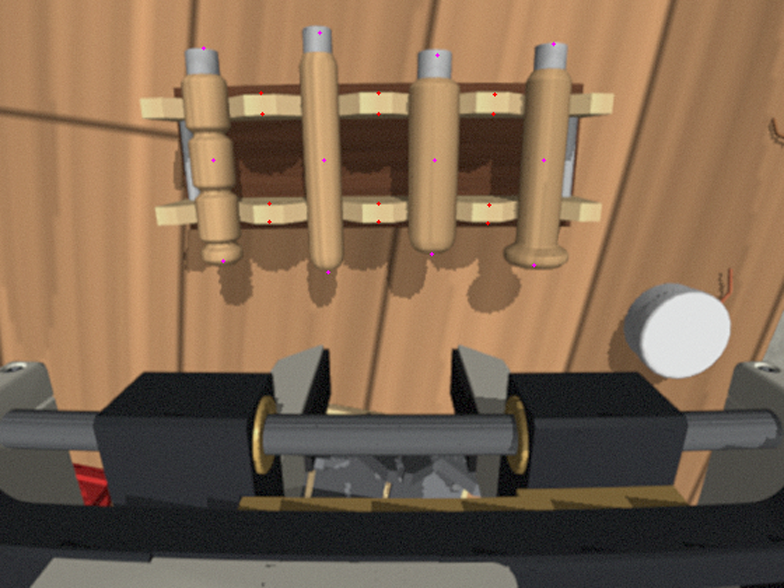

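View pics/fs.png

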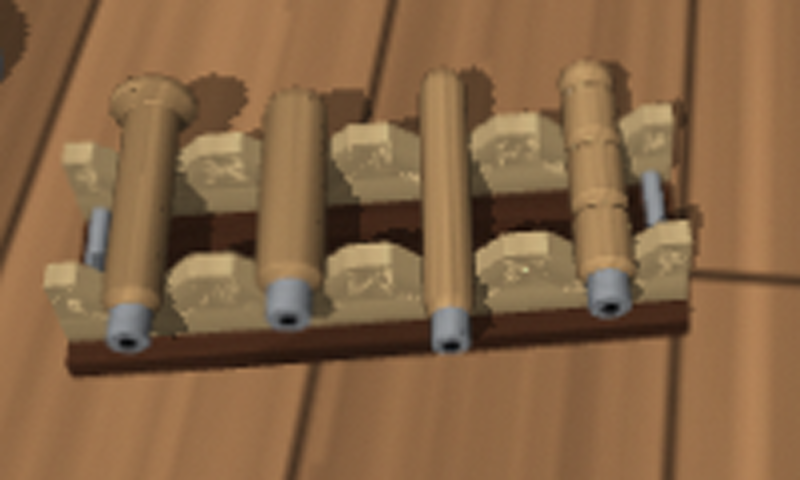

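View pics/fc.png

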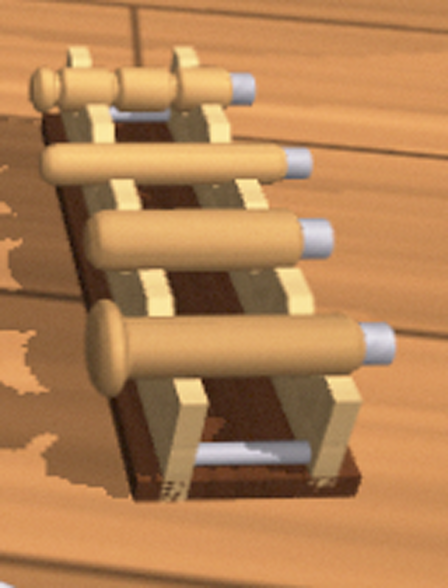

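Order and direction are right in all three views. Slim (ferrule tip 320,27) and stout (435,49) look a few mm too far to the left, so I'll measure the tips against the rails.

```bash
python3 - <<'E'
from h import *
W=cam("wrist");im=cv2.imread("pics/f_wrist.png");hsv=cv2.cvtColor(im,cv2.COLOR_BGR2HSV).astype(int)
c=np.array([574.5,149.]);x=np.array([.987,.160]);y=np.array([-.160,.987])
def loc(u,z):
    d=plane(W,u,z/1000)[:2]*1000-c; return np.round([d@x,d@y],1)
g=lambda a:cv2.cvtColor(a,cv2.COLOR_BGR2GRAY)
for nm,o,ax,rf,l,r in(("ring",-108,58,10,68,14),("slim",-36,55,9,76,12),("stout",36,61,10.5,62,16),("mush",108,58,10,70,14)):
    # sample profile along the axis ridge
    t=np.arange(-85,95,.5);res=[]
    P=np.array([np.r_[c+o*x+k*y,ax+rf]/1000 for k in t]);uv=project(W,P)
    s=np.array([hsv[int(round(v)),int(round(u))] for u,v in uv])
    grey=t[(s[:,1]<60)&(t>35)]
    print(nm,"ferrule",grey.min(),grey.max(),"-> centre by tip",grey.max()-l)
    P=np.array([np.r_[c+o*x+k*y,ax]/1000 for k in t]);uv=project(W,P)
    print("   near butt S",[(k,*q) for k,q in zip(t,[tuple(hsv[int(round(v)),int(round(u))]) for u,v in uv]) if -l-6<k<-l+6][::2])
# rails: bright top pads at peaks o=-72,0,72
for o in(-72,0,72):
    t=np.arange(-50,50.1,.5);uv=project(W,np.array([np.r_[c+o*x+k*y,64]/1000 for k in t]))
    s=np.array([hsv[int(round(v)),int(round(u)),2] for u,v in uv]);b=t[s>185]
    L=b[b>0];Rr=b[b<0];print("rail",o,L.min(),L.max(),Rr.min(),Rr.max(),"centre",(L.min()+L.max()+Rr.min()+Rr.max())/4)
E
```

```text
ring ferrule 52.0 94.5 -> centre by tip 26.5
   near butt S [(np.float64(-73.5), np.int64(16), np.int64(121), np.int64(116)), (np.float64(-72.5), np.int64(14), np.int64(122), np.int64(117)), (np.float64(-71.5), np.int64(15), np.int64(115), np.int64(109)), (np.float64(-70.5), np.int64(15), np.int64(108), np.int64(106)), (np.float64(-69.5), np.int64(17), np.int64(101), np.int64(111)), (np.float64(-68.5), np.int64(17), np.int64(110), np.int64(134)), (np.float64(-67.5), np.int64(17), np.int64(111), np.int64(170)), (np.float64(-66.5), np.int64(16), np.int64(108), np.int64(196)), (np.float64(-65.5), np.int64(16), np.int64(107), np.int64(203)), (np.float64(-64.5), np.int64(16), np.int64(110), np.int64(209)), (np.float64(-63.5), np.int64(17), np.int64(107), np.int64(217)), (np.float64(-62.5), np.int64(17), np.int64(109), np.int64(218))]
slim ferrule 64.0 94.5 -> centre by tip 18.5
   near butt S [(np.float64(-81.5), np.int64(14), np.int64(115), np.int64(126)), (np.float64(-80.5), np.int64(13), np.int64(118), np.int64(127)), (np.float64(-79.5), np.int64(15), np.int64(117), np.int64(124)), (np
[... 1690 characters left out ...]
4(-72.5), np.int64(15), np.int64(120), np.int64(138)), (np.float64(-71.5), np.int64(15), np.int64(121), np.int64(99)), (np.float64(-70.5), np.int64(17), np.int64(108), np.int64(113)), (np.float64(-69.5), np.int64(17), np.int64(108), np.int64(134)), (np.float64(-68.5), np.int64(16), np.int64(105), np.int64(160)), (np.float64(-67.5), np.int64(17), np.int64(108), np.int64(170)), (np.float64(-66.5), np.int64(17), np.int64(108), np.int64(174)), (np.float64(-65.5), np.int64(16), np.int64(108), np.int64(177)), (np.float64(-64.5), np.int64(16), np.int64(110), np.int64(179))]
rail -72 28.0 39.5 -39.5 -29.0 centre -0.25
rail 0 28.5 40.5 -39.5 -28.0 centre 0.375
rail 72 30.0 48.5 -38.0 -26.5 centre 3.5
```

Off-centre amounts are within about 2 mm (ringed −1, slim +2, stout +2, mushroom −1), and all four are seated level. The gripper is clear of everything, so I'm handing in.

```bash
python3 -c "
from cell import robot
print(robot.hand_in())"
```

```text
the job is handed in; nothing more can be done
None
```

I moved all four handles to the drying rack in their original order, nearest to farthest: ringed, slim, stout, mushroom. The ferrules point left, each handle is centred to within about 2 mm by my measurement, and I handed the job in at about 27 s; no verdict was returned.

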